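# Blow a router bit clean and inspect it under the loupe

## Robot

A 7-joint arm with a two-finger parallel gripper is mounted at the origin on the work surface. World frame = base frame: x ahead of the robot, y to its left, z up, the work surface at z = 0. Lengths are in m, angles in rad, forces in N, time in s.
With the tool pointing down it reaches from about 0.4 to 0.875 m from the base axis. Payload 19.3 kg.
Tool frame: the origin (TCP) lies at the very end of the fingers, on their centre line; the grasp point (between the pads) lies 19 mm behind it; z points along the fingers, y is the line along which they close (so a half turn about z gives the same grasp; the last joint's range is limited). The gripper opens to 85 mm and grips with 20 to 120 N. Pads are 22 mm wide; open, the fingers measure 114 mm over their backs; the gripper's body (76 mm by 85 mm) begins 54 mm behind the grasp point. The pads swing forward as they close: fully open they stand 13 mm farther back than shut.
Start: joints at [1.221, 0.521, -0.036, 1.599, 0.021, 1.021, -0.113], TCP at [0.173, -0.601, 0.231] pointing down, gripper open.
Joint ranges: [-2.91, 2.91], [-0.3, 2.13], [-1.5, 1.42], [0.17, 2.43], [-1.26, 4.41], [0.16, 1.93], [-2.52, 2.52]. Speed limits (rad/s): [1.89, 1.89, 2.39, 2.39, 3.01, 3.01, 3.01].

## Interface

Orientations are given as [roll, pitch, yaw] about the fixed x, y, z axes, in that order (R = Rz(yaw) Ry(pitch) Rx(roll)).
In Python, from workcell import bot gives the robot as it stands.
- The arm moves only by the shell command python3 -m crank 'ROWS' [FORCE]. ROWS is a JSON object of lists of equal length, an entry for each row: "travel": the shift along the world's x, y, z in cm, a list of three; "turn": the turn, a rotation vector about the world's x, y, z in degrees, a list of three; "gripper": the closure, from 0 (fully open) to 1 (shut). A call has exactly 5 rows; each row is the pose to reach, as a shift and turn from the pose commanded when the call began; what a row does not reach only later rows make up. A row lasts 1/10 s, in which the tool goes at most 50 mm and 8.59 degrees, less where a joint would pass 70% of its speed; a pose out of reach is approached as far as the arm can. A call with a gripper value outside its range is refused whole. The fingers move at their own pace and stop on an object; FORCE is the grip in N (left out, the last holds). Time passes only in rows, so rows that repeat a pose let the fingers close, or fill a call up. It gives the time, the measured TCP pose, the force, the opening and the grip force at its end, in the units of the state.
- bot.observe(): the state, without advancing time (a new reading comes with each control period).
- bot.grab_frame(name): name is "scene" or "side" or "wrist"; returns a dict with "pixels" (420x560x3 uint8, red, green, blue), "fx", "fy", "cx", "cy" (pixels), "dist" ([k1, k2, p1, p2, k3] as OpenCV has them; the pictures are not rectified), "extrinsics" (4x4, takes a point from world to camera coordinates). Camera axes: x right, y down, z forward; pixel columns grow to the right and rows downward; lengths in m; the calibration is good to about 2 mm. A picture is of the moment at which its call begins. There is no depth.
- bot.job_done(): hands the job in; it is judged then, once.
The state is a dict: "clock": time; "qpos": joint angles; "qd": joint speeds; "joint_efforts": joint torques, N m; "position": TCP position; "tool_rot": TCP orientation; "force": force on the tool from outside, world axes, zero at the start; "moment": the same for the moment, N m; "grip_width": finger opening in m; "finger_force": force on a finger pad.
Only numpy, scipy, OpenCV 4.12 (cv2) and the standard library are available. Lean on these libraries where they do the work, as an engineer would, in place of code of your own. Each camera call takes 0.05 s, during which the arm holds its last target. There are 200 camera calls.

## Task

Clean and inspect the router bit clamped in the vise: first give it a burst of cleaner by pressing the sprung nozzle cap of the fixed can right down and letting it spring back up, then pick the loupe up off the bench by its handle. Bring it over the bit so that the whole bit lies inside the lens, the lens level and at the height marked by the surface gauge's scriber, and finish while holding it there, still and touching nothing but your grip. Do not put fingers on the lens or its rim, do not knock the loupe on the vise, can or gauge, and leave the gauge and everything else on the bench where they are.

Things in the scene. Friction and masses are not known exactly. Their poses are not given: they have to be found in the camera images.
- vise: grey cast drill-press vise bolted to the bench, 158 x 84 mm, jaws 62 mm high, with a steel router bit (shank 12 mm, two-winged cutter 32 mm across) standing upright in its jaws. Origin: on the bench (z = 0) under the bit's axis; x runs along the vise screw, the screw's T-bar at -x reaches 114 mm out; bolted ears reach 56 mm out at +-y
- bit_top (a point): centre of the top of the router bit, 98 mm above the bench: the point to look at
- can: small bare-aluminium aerosol can, 45 mm in diameter, in a black cup on a 78 mm square plate screwed to the bench. Origin: on the bench under the BIT's axis; +x points from there to the can, whose axis is at x = 125 mm. The can's shoulder ends at z = 122 mm; a thin straw on the nozzle cap points down at the bit, ending 55 mm from the bit's axis at z = 108 mm
- nozzle_top (a point): centre of the flat top of the white nozzle cap (22 mm in diameter, 17 mm high) on the can, 138.5 mm above the bench when up; it moves with the cap
- nozzle (a joint): travel of the nozzle cap in m: 0 up, 0.005 fully down. Sprung: starts to move at 2.4 N, fully down at 8.4 N, comes back up by itself. A burst needs it down more than 3 mm (6 N)
- gauge: surface gauge, dark steel, 1.3 kg, loose: base 78 x 58 x 24 mm, upright spindle 9 mm thick, 235 mm high, sliding clamp with the scriber (4 mm needle). Origin: on the bench within 6 mm of under the BIT's axis; +x points from there to the spindle at x = 140 mm; the scriber lies level along x, its tip at x = 59 mm pointing at the bit, its other end at x = 200 mm
- scriber_tip (a point): tip of the surface gauge's scriber, 148 to 183 mm above the bench: its height is the focal height, where the middle of the lens is to be held. Its z axis is vertical
- loupe: hand loupe lying flat on the bench, 0.115 kg in all, 169 mm long: round lens at one end, black plastic handle with flat upright sides at the other. Origin: on the underside, under the centre of the lens; z is the lens's axis and points up; the handle runs along -x, from x = -51 to -133 mm, 16 mm wide (y) and 18 mm high, underside at z = 0. A good place to grip is at x = -80 mm
- lens: the loupe's glass and its steel rim, 72 mm outside diameter, 62 mm clear glass, 12 mm high, fixed to the loupe; origin as the loupe's
- lens_mid (a point): the middle of the lens, 6 mm above the loupe's underside, on the lens's axis; z is the lens's axis
- spare_can: bystander: white aerosol can with a grey cap, 54 mm in diameter, 156 mm high, standing loose; origin under it
- glue: bystander: yellow bottle, 56 mm in diameter, 130 mm high, standing loose; origin under it
- jar: bystander: clear jar of screws, 60 mm in diameter, 69 mm high, standing loose; origin under it
- tape: bystander: yellow tape measure 34 x 70 x 62 mm standing on edge; origin under it
- wrench: bystander: small steel wrench lying on the bench, 140 mm long along its x; origin at its middle
- screwdriver: bystander: screwdriver lying on the bench, 200 mm long along its x, handle at -x; origin at its middle
- bit_block: bystander: wooden block 60 x 130 x 30 mm with four router bits standing in it, 74 mm high in all; origin under it
Mind the look-alikes: they are no part of the job. Leave any green or yellow look-alike of the can alone.

How it is judged:
On the way, in this order (a step that is already met when the one before it is completed fails the run):
1. the nozzle cap is pressed down (more than 3 mm) for a burst, the loupe still lying on the bench (value of joint nozzle above 0.003 m and height (world z) of lens_mid below 0.03 m), for 0.1 s.
2. the nozzle cap is let up again (value of joint nozzle below 0.001 m), for 0.1 s.
3. the loupe is lifted off the bench in the fingers (height (world z) of lens_mid above 0.05 m and contact force between the fingers and loupe above 0.5 N), for 0.2 s.
At the end, for the whole second after the job is handed in: Fingers hold the loupe still (under 20 mm/s): lens centre within 12 mm of the bit's axis and 7 mm of the scriber tip's height, level within 0.12 rad, touching neither vise, bit, can nor gauge; nozzle cap up; scriber tip within 6 mm and bystanders within 20 mm of their starts (horizontal distance between lens_mid and bit_top below 0.012 m and z of lens_mid in the frame of scriber_tip between -0.007 and 0.007 m and angle between lens_mid's own z axis and vertical below 0.12 rad and linear speed of loupe below 0.02 m/s and angular speed of loupe below 0.15 rad/s and contact force between the fingers and loupe above 0.5 N and value of joint nozzle below 0.001 m and contact force between loupe and vise below 0.1 N and contact force between loupe and can below 0.1 N and contact force between loupe and gauge below 0.1 N and distance of scriber_tip from where it was at the start of the episode below 0.006 m and distance of each of spare_can, glue, jar, tape, wrench, screwdriver, bit_block from where it was at the start of the episode below 0.02 m); the arm keeps its last pose, push and grip.
It fails at once if fingers on the lens or its rim (over 1 N) (contact force between the fingers and lens above 1 N).
It fails at once if the loupe knocked on the vise, bit, can or gauge (over 3 N) (contact force between loupe and vise above 3 N or contact force between loupe and can above 3 N or contact force between loupe and gauge above 3 N).
It fails at once if the surface gauge disturbed: its scriber's tip moved over 6 mm (distance of scriber_tip from where it was at the start of the episode above 0.006 m).
It fails at once if a bystander moved over 20 mm (distance of any of spare_can, glue, jar, tape, wrench, screwdriver, bit_block from where it was at the start of the episode above 0.02 m).
It also fails if it takes over 61 s, if anything falls off the work surface, if the arm or the gripper's body presses on something with over 40 N, if the wrist force passes 120 N, or if a joint passes its speed limit or range.

## Working session

There is one attempt and no reset: what is moved stays moved. The work goes in short steps, Python scripts to look and compute and a shell command to move; the robot and the scene stay as the last step left them, time stands still between calls to the robot, and variables do not carry over. Pictures are saved under pics/ and viewed, at most 10 in all, crops included, and the job is handed in when it is done.

```bash
mkdir -p pics; ls; python3 - <<'E'
from workcell import bot
import cv2,pickle
s=bot.observe();print(s['clock'],s['position'],s['tool_rot'],s['grip_width'])
d={}
for n in("scene","side","wrist"):
    d[n]=bot.grab_frame(n);cv2.imwrite(f'pics/{n}0.png',d[n]['pixels'][...,::-1])
    print(n,d[n]['fx'],d[n]['dist'],d[n]['extrinsics'].tolist())
pickle.dump(d,open('f0.pkl','wb'))
E
```

```text
pics
0.0 [ 0.17247068 -0.60039968  0.23073452] [-3.14048209e+00  8.85314375e-05  2.79743761e-01] 0.08523786103710601
scene 495.8819735295155 [-0.02934455  0.          0.          0.          0.        ] [[0.8626495591978377, 0.5055100260953982, -0.017185794506108576, -0.4433929085987036], [0.3623182897194966, -0.6412882676207663, -0.6763688451922482, -0.12226699982437396], [-0.3529322809697565, 0.5772425584873195, -0.7363625694727418, 1.916555798230046], [0.0, 0.0, 0.0, 1.0]]
side 489.10356708334507 [-0.08475067  0.          0.          0.          0.        ] [[-0.9418943399923618, -0.3358381586484835, 0.00691256001414232, 0.5008999747931765], [-0.18250246169032525, 0.4943546254785762, -0.8498860839812051, 0.19586268303983556], [0.28200692148832873, -0.8017644513593332, -0.5269211143702088, 1.5115543188627647], [0.0, 0.0, 0.0, 1.0]]
wrist 304.71414935704775 [0.01779588 0.         0.         0.         0.        ] [[0.2767689366093646, -0.9609364992830313, -8.590459660845025e-06, -0.6257534953152243], [-0.9233246748623153, -0.2659384553025207, 0.2770348042786511, -0.03669483743891182], [-0.26621513953665904, -0.07666669640061238, -0.9608598842414513, 0.37891342263984434], [0.0, 0.0, 0.0, 1.0]]
```

View pics/scene0.png

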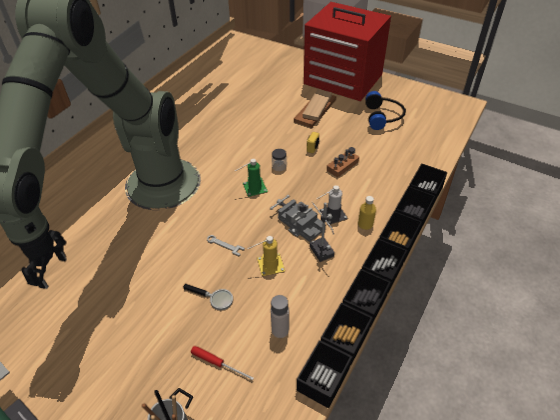

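View pics/side0.png

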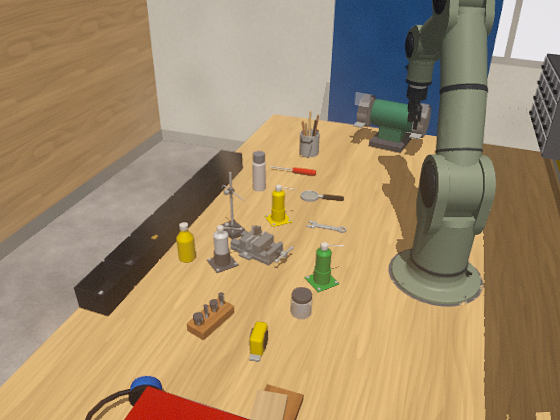

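Scene: vise near (303,218), aluminium can (335,200), gauge base (321,248), and loupe lens (221,299) with its handle towards (187,288). Side: can (221,240), vise (258,243), gauge spindle (232,200), loupe (312,196). I'll zoom in to pick the pixels.

```bash
cat > h.py <<'E'
import numpy as np,cv2
def ray(f,uv):
    K=np.array([[f['fx'],0,f['cx']],[0,f['fy'],f['cy']],[0,0,1]])
    p=cv2.undistortPoints(np.array([[uv]],float),K,np.array(f['dist']))[0,0]
    E=f['extrinsics'];R=E[:3,:3]
    return -R.T@E[:3,3],R.T@np.array([p[0],p[1],1])
def plane(f,uv,z):
    o,d=ray(f,uv);return o+d*(z-o[2])/d[2]
def tri(fs,uvs):
    A=np.zeros((3,3));b=np.zeros(3);L=[]
    for f,uv in zip(fs,uvs):
        o,d=ray(f,uv);d=d/np.linalg.norm(d);P=np.eye(3)-np.outer(d,d);A+=P;b+=P@o;L.append((P,o))
    x=np.linalg.solve(A,b);return x,[float(np.linalg.norm(P@(x-o))) for P,o in L]
def proj(f,X):
    E=f['extrinsics'];K=np.array([[f['fx'],0,f['cx']],[0,f['fy'],f['cy']],[0,0,1]])
    return cv2.projectPoints(np.array([X],float),cv2.Rodrigues(E[:3,:3])[0],E[:3,3],K,np.array(f['dist']))[0][0,0]
E
python3 - <<'E'
import cv2
a=cv2.imread('pics/scene0.png');b=cv2.imread('pics/side0.png')
cv2.imwrite('pics/c1.png',cv2.resize(a[170:280,255:405],None,fx=5.3,fy=5.3,interpolation=cv2.INTER_CUBIC))
cv2.imwrite('pics/c2.png',cv2.resize(b[165:275,195:345],None,fx=5.3,fy=5.3,interpolation=cv2.INTER_CUBIC))
E
```

```text
(no output)
```

View pics/c1.png

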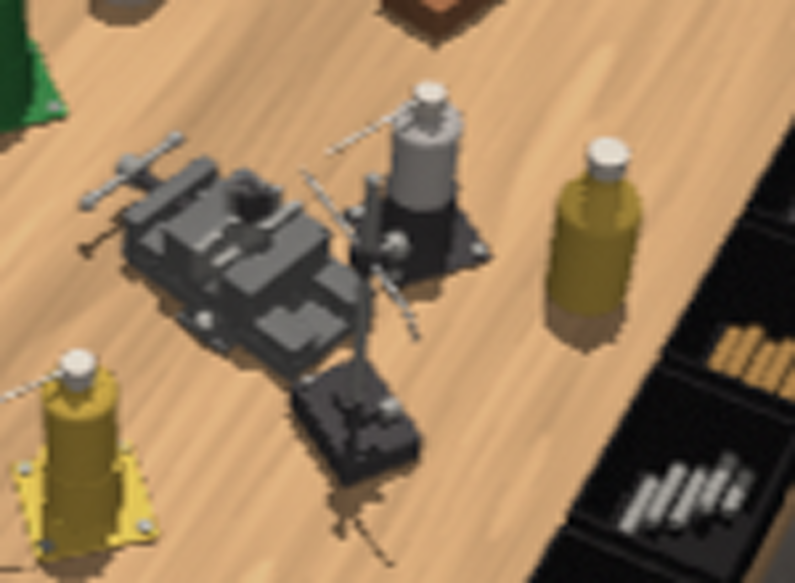

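View pics/c2.png

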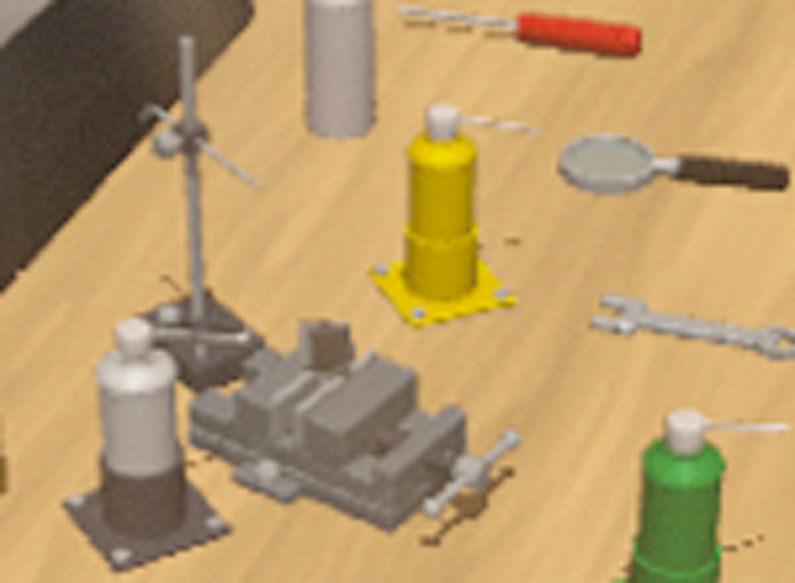

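Crop c1 (scene) shows the cap top at (336.1,187.0), the bit top at (302.5,204.5) and the scriber tip at (312.2,202.6). Crop c2 (side) shows the cap top at (220.1,226.7), the bit top at (256.7,226.3), the scriber tip at (244.4,200.3) and the lens at (309.5,196.1).

```bash
python3 - <<'E'
import pickle,numpy as np,cv2
from h import *
d=pickle.load(open('f0.pkl','rb'));S,D=d['scene'],d['side'];np.set_printoptions(precision=4,suppress=True)
for n,a,b in [('cap',(335.8,186.7),(219.8,226.4)),('bit',(302.3,204.2),(256.5,226)),('tip',(312,202.3),(244.1,200)),('spindletop',(325.3,203.3),(229.9,171.9)),('scr_end',(333.4,233.5),(222.1,184.8))]:
    print(n,*tri([S,D],[a,b]))
print('cap z',plane(S,(335.8,186.7),.1385),plane(D,(219.8,226.4),.1385))
print('bit z',plane(S,(302.3,204.2),.098),plane(D,(256.5,226),.098))
# loupe handle & lens
for n,f,(x0,y0,x1,y1) in (('scene',S,(178,278,240,315)),('side',D,(295,185,350,210))):
    im=f['pixels'][y0:y1,x0:x1];hsv=cv2.cvtColor(im,cv2.COLOR_RGB2HSV)
    for nm,m in (('handle',hsv[...,2]<70),('lens',(hsv[...,1]<75)&(hsv[...,2]>90))):
        k,l,st,c=cv2.connectedComponentsWithStats(m.astype(np.uint8))
        i=1+np.argmax(st[1:,4]);uv=c[i]+[x0,y0]
        print(n,nm,st[i],uv,plane(f,uv,.009 if nm=='handle' else .006))
E
```

```text
cap [0.6472 0.1705 0.1384] [0.000871125010771479, 0.0008711250107715067]
bit [0.5677 0.0752 0.0987] [0.00317690793998577, 0.0031769079399857777]
tip [0.6213 0.0417 0.1656] [0.0019165733060462849, 0.0019165733060462267]
spindletop [ 0.687  -0.0017  0.2341] [0.001629149240880961, 0.0016291492408811244]
scr_end [ 0.7364 -0.0378  0.1586] [0.002496876424231322, 0.0024968764242313604]
cap z [0.648  0.1708 0.1385] [0.6463 0.1703 0.1385]
bit z [0.5704 0.077  0.098 ] [0.5653 0.0727 0.098 ]
scene handle [  6   6  22  13 135] [194.6296 289.8593] [ 0.4134 -0.3437  0.009 ]
scene lens [ 28  11  27  20 384] [220.4896 298.2526] [ 0.501  -0.3272  0.006 ]
side handle [47 15  1  1  1] [342. 200.] [ 0.3726 -0.335   0.009 ]
side lens [  6   5  23  12 182] [310.2253 195.4121] [ 0.4987 -0.3316  0.006 ]
```

```bash
python3 -m crank '{"travel":[[2.4,4.0,1.6],[4.8,8.0,3.2],[7.2,12,4.8],[9.6,16,6.4],[12,20,8]],"turn":[[0,0,0],[0,0,0],[0,0,0],[0,0,0],[0,0,0]],"gripper":[1,1,1,1,1]}' 
python3 - <<'E'
from workcell import bot
import cv2,pickle
f=bot.grab_frame('wrist');pickle.dump(f,open('w1.pkl','wb'));cv2.imwrite('pics/w1.png',f['pixels'][...,::-1])
E
```

```text
clock: 0.65
position: [0.2931, -0.3989, 0.3118]
tool_rot: [-3.142, 0.0, 0.28]
force: [1.6, -0.8, -0.0]
grip_width: 0.0126
finger_force: 0.0
```

View pics/w1.png

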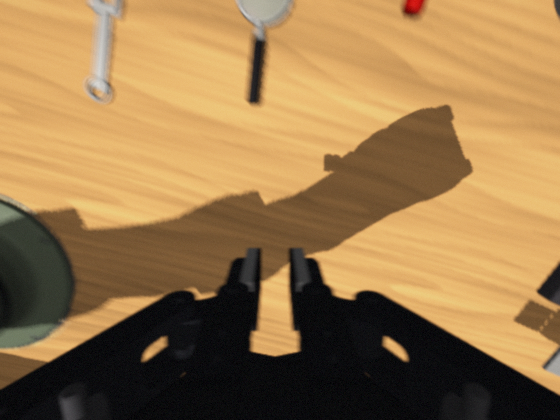

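The wrist view shows the loupe handle from (255,102) to (262,35) and the lens at (265,5). I'll go on to the can, stopping to look near the bit.

```bash
python3 -m crank '{"travel":[[2.4,4.2,0.2],[4.8,8.4,0.4],[7.2,12.6,0.6],[9.6,16.8,0.8],[12,21,1]],"turn":[[0,0,0],[0,0,0],[0,0,0],[0,0,0],[0,0,0]],"gripper":[1,1,1,1,1]}' 
python3 -m crank '{"travel":[[1.4,4.4,0.4],[2.8,8.8,0.8],[4.2,13.2,1.2],[5.6,17.6,1.6],[6,19,2]],"turn":[[0,0,0],[0,0,0],[0,0,0],[0,0,0],[0,0,0]],"gripper":[1,1,1,1,1]}' 
python3 - <<'E'
from workcell import bot
import cv2,pickle
f=bot.grab_frame('wrist');pickle.dump(f,open('w2.pkl','wb'));cv2.imwrite('pics/w2.png',cv2.resize(f['pixels'][:300,60:460,::-1],None,fx=2,fy=2,interpolation=cv2.INTER_CUBIC))
E
```

```text
clock: 1.2
position: [0.4131, -0.1889, 0.3215]
tool_rot: [3.141, -0.0, 0.28]
force: [1.4, -0.3, -0.7]
grip_width: -0.0002
finger_force: 0.0
clock: 1.7
position: [0.4732, 0.0037, 0.3415]
tool_rot: [-3.14, -0.001, 0.285]
force: [-0.6, -1.3, -0.5]
grip_width: -0.0001
finger_force: 0.0
```

View pics/w2.png

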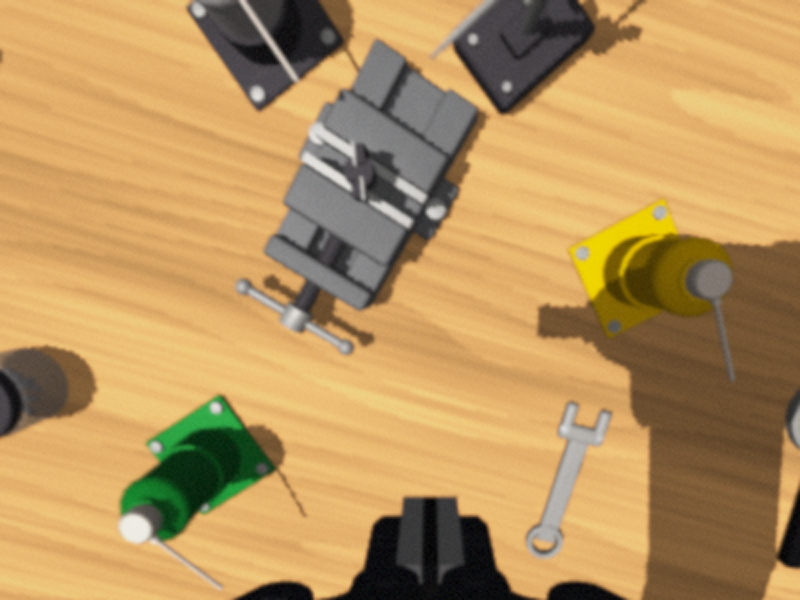

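The wrist crop shows the bit top near (357,166) (full image 238,83), the scriber tip at (433,57) (276.5,28.5), and the two decoy cans.

```bash
python3 - <<'E'
import pickle,numpy as np
from h import *
np.set_printoptions(precision=4,suppress=True)
d=pickle.load(open('f0.pkl','rb'));S,D=d['scene'],d['side'];W=pickle.load(open('w2.pkl','rb'));W1=pickle.load(open('w1.pkl','rb'))
print(plane(W,(238.2,82.8),.098)); print(tri([S,D,W],[(302.3,204.2),(256.5,226),(238.2,82.8)]))
print('tip',tri([S,D,W],[(312,202.3),(244.1,200),(276.2,28.2)]),plane(W,(276.2,28.2),.165))
a=plane(W1,(254.5,102),.009);b=plane(W1,(261.5,35),.012);print(a,b,np.degrees(np.arctan2(*(b-a)[1::-1])),np.linalg.norm(b-a))
# vise+cap geometry check: bit-can dist 125
E
```

```text
[0.5712 0.0761 0.098 ]
(array([0.5689, 0.0753, 0.099 ]), [0.0020721144798649276, 0.0043122878630517105, 0.0022667744762975292])
tip (array([0.6209, 0.0432, 0.1656]), [0.0019691474710598726, 0.002331707867091425, 0.001320428026561556]) [0.6211 0.0446 0.165 ]
[ 0.3785 -0.3468  0.009 ] [ 0.4595 -0.3347  0.012 ] 8.477593792980148 0.08191972408532348
```

```bash
python3 -m crank '{"travel":[[3.4,3.4,0],[6.8,6.8,0],[10,10,-2],[14,13.4,-4],[17.4,16.7,-5]],"turn":[[0,0,0],[0,0,0],[0,0,0],[0,0,0],[0,0,0]],"gripper":[1,1,1,1,1]}'
python3 -m crank '{"travel":[[0,0,-3],[0,0,-6],[0,0,-9],[0,0,-11],[0,0,-12]],"turn":[[0,0,0],[0,0,0],[0,0,0],[0,0,0],[0,0,0]],"gripper":[1,1,1,1,1]}'
python3 - <<'E'
from workcell import bot
import cv2,pickle,numpy as np
f={n:bot.grab_frame(n) for n in('scene','side')};pickle.dump(f,open('f2.pkl','wb'))
a=f['scene']['pixels'][130:250,270:400];b=f['side']['pixels'][150:270,160:290]
cv2.imwrite('pics/p2.png',cv2.resize(np.hstack([a,b])[...,::-1],None,fx=3,fy=3,interpolation=cv2.INTER_CUBIC))
E
```

```text
clock: 2.25
position: [0.6445, 0.1632, 0.2905]
tool_rot: [3.141, 0.002, 0.279]
force: [0.8, -0.3, 1.3]
grip_width: 0.0001
finger_force: 0.0
clock: 2.75
position: [0.6427, 0.1623, 0.17]
tool_rot: [3.141, 0.003, 0.279]
force: [-0.1, 0.9, 0.7]
grip_width: 0.0002
finger_force: 0.0
```

View pics/p2.png

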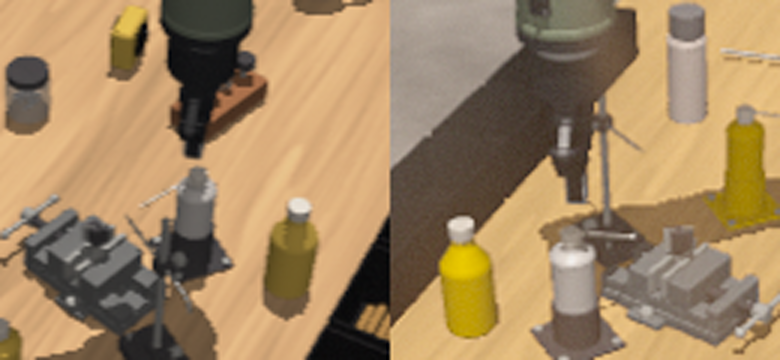

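The fingertips sit above the cap, slightly short of its centre. I'll correct x and y and descend in small steps.

```bash
python3 -m crank '{"travel":[[0.3,0.5,0],[0.4,0.7,-0.6],[0.4,0.7,-1.2],[0.4,0.7,-2],[0.4,0.7,-2.4]],"turn":[[0,0,0],[0,0,0],[0,0,0],[0,0,0],[0,0,0]],"gripper":[1,1,1,1,1]}'
```

```text
clock: 3.35
position: [0.6471, 0.17, 0.1473]
tool_rot: [3.141, 0.001, 0.28]
force: [0.0, -0.7, -0.7]
grip_width: 0.0001
finger_force: 0.0
```

```bash
python3 -m crank '{"travel":[[0,0,-0.4],[0,0,-0.8],[0,0,-1.1],[0,0,-1.3],[0,0,-1.3]],"turn":[[0,0,0],[0,0,0],[0,0,0],[0,0,0],[0,0,0]],"gripper":[1,1,1,1,1]}'
```

```text
clock: 3.85
position: [0.6474, 0.1702, 0.1354]
tool_rot: [3.141, -0.0, 0.28]
force: [-3.3, -0.9, 6.5]
grip_width: -0.0003
finger_force: 3.1
```

```bash
python3 -m crank '{"travel":[[0,0,-0.2],[0,0,-0.3],[0,0,-0.3],[0,0,-0.3],[0,0,-0.3]],"turn":[[0,0,0],[0,0,0],[0,0,0],[0,0,0],[0,0,0]],"gripper":[1,1,1,1,1]}'
```

```text
clock: 4.35
position: [0.6475, 0.1702, 0.1335]
tool_rot: [3.141, -0.001, 0.28]
force: [-7.3, -1.9, 16.7]
grip_width: 0.0002
finger_force: 8.5
```

```bash
python3 -m crank '{"travel":[[0,0,0.6],[0,0,3],[0,0,7],[0,0,11.5],[0,0,16]],"turn":[[0,0,0],[0,0,0],[0,0,0],[0,0,0],[0,0,0]],"gripper":[1,1,1,1,1]}'
python3 -m crank '{"travel":[[-2.2,-4.4,0],[-4.4,-8.8,0],[-6.6,-13.2,0],[-8.8,-17.6,0],[-11,-22,0]],"turn":[[0,0,0],[0,0,0],[0,0,0],[0,0,0],[0,0,0]],"gripper":[1,0.6,0.3,0.3,0.3]}'
python3 -m crank '{"travel":[[-2.2,-4.4,0],[-4.4,-8.8,0],[-6.6,-13.2,0],[-8.8,-17.6,0],[-11,-22,0]],"turn":[[0,0,0],[0,0,0],[0,0,-1],[0,0,-3],[0,0,-5]],"gripper":[0.3,0.3,0.3,0.3,0.3]}'
python3 -m crank '{"travel":[[-2,-4.4,-2],[-4,-7,-4],[-4,-7,-6],[-4,-7,-8],[-4,-7,-8]],"turn":[[0,0,0],[0,0,0],[0,0,0],[0,0,0],[0,0,0]],"gripper":[0.3,0.3,0.3,0.3,0.3]}'
python3 - <<'E'
from workcell import bot
import cv2,pickle
f=bot.grab_frame('wrist');pickle.dump(f,open('w3.pkl','wb'));cv2.imwrite('pics/w3.png',f['pixels'][...,::-1])
E
```

```text
clock: 4.85
position: [0.6471, 0.1702, 0.294]
tool_rot: [-3.141, 0.0, 0.28]
force: [0.6, 0.2, 0.4]
grip_width: 0.0
finger_force: 0.0
clock: 5.35
position: [0.5363, -0.0514, 0.2925]
tool_rot: [3.141, -0.0, 0.28]
force: [1.1, -1.1, 0.7]
grip_width: 0.0583
finger_force: 0.0
clock: 5.85
position: [0.4262, -0.2714, 0.2927]
tool_rot: [3.141, -0.001, 0.191]
force: [1.4, -1.3, 0.2]
grip_width: 0.0602
finger_force: 0.0
clock: 6.35
position: [0.3864, -0.3392, 0.2105]
tool_rot: [-3.139, 0.002, 0.192]
force: [-1.1, 0.1, 0.9]
grip_width: 0.0598
finger_force: 0.0
```

View pics/w3.png

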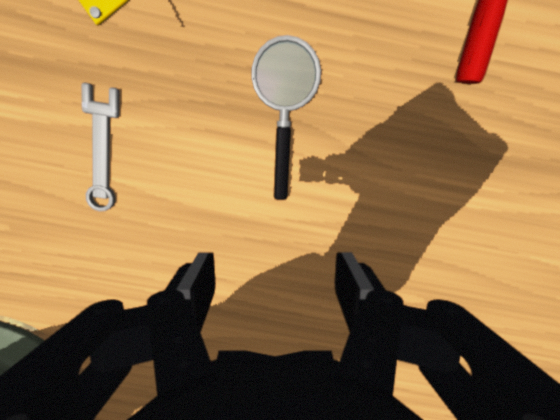

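The wrist view is clear: the lens centre is at about (287,73), and the handle runs from (284,124) to (281,198).

```bash
python3 - <<'E'
import pickle,numpy as np
from h import *
np.set_printoptions(precision=4,suppress=True)
W=pickle.load(open('w3.pkl','rb'))
im=W['pixels'];m=(im[110:210,265:300].max(2)<60).astype(np.uint8)
k,l,st,c=cv2.connectedComponentsWithStats(m);i=1+np.argmax(st[1:,4]);print(st[i],c[i]+[265,110])
L=plane(W,(286.7,73),.006);H=plane(W,c[i]+[265,110],.011);u=(L-H)[:2];print('lens',L,'handle mid',H,np.linalg.norm(u),np.arctan2(u[1],u[0]))
u/=np.linalg.norm(u);print('grip',L[:2]-.08*u,H[:2]+.012*u)
E
```

```text
[ 10  17  16  72 933] [282.0868 162.0772]
lens [ 0.5057 -0.3296  0.006 ] handle mid [ 0.4144 -0.343   0.011 ] 0.09226870146151595 0.14638053250296518
grip [ 0.4266 -0.3412] [ 0.4263 -0.3413]
```

```bash
python3 -m crank '{"travel":[[2,-0.1,-4],[4,-0.2,-8],[4,-0.2,-12],[4,-0.2,-15.5],[4,-0.2,-18]],"turn":[[0,0,-2.6],[0,0,-2.6],[0,0,-2.6],[0,0,-2.6],[0,0,-2.6]],"gripper":[0.3,0.3,0.3,0.3,0.3]}'
python3 -m crank '{"travel":[[0,0,-1],[0,0,-2],[0,0,-2.6],[0,0,-2.6],[0,0,-2.6]],"turn":[[0,0,0],[0,0,0],[0,0,0],[0,0,0],[0,0,0]],"gripper":[0.3,0.3,0.4,0.5,0.5]}'
```

```text
clock: 6.9
position: [0.4278, -0.3416, 0.0313]
tool_rot: [-3.142, 0.0, 0.148]
force: [0.5, -0.1, 1.0]
grip_width: 0.0595
finger_force: 0.0
clock: 7.4
position: [0.4278, -0.3421, 0.0071]
tool_rot: [3.141, -0.001, 0.147]
force: [-0.3, 0.8, 0.1]
grip_width: 0.0428
finger_force: 0.0
```

```bash
python3 -m crank '{"travel":[[0,0,-0.2],[0,0,-0.3],[0,0,-0.3],[0,0,-0.3],[0,0,-0.3]],"turn":[[0,0,0],[0,0,0],[0,0,0],[0,0,0],[0,0,0]],"gripper":[0.5,0.6,1,1,1]}' 50
python3 -m crank '{"travel":[[0,0,0],[0,0,0],[0,0,0.5],[0,0,1.5],[0,0,3]],"turn":[[0,0,0],[0,0,0],[0,0,0],[0,0,0],[0,0,0]],"gripper":[1,1,1,1,1]}'
```

```text
clock: 7.9
position: [0.4275, -0.3418, 0.0036]
tool_rot: [3.141, -0.0, 0.147]
force: [-0.6, 1.0, 5.3]
grip_width: 0.0144
finger_force: 49.6
clock: 8.4
position: [0.4271, -0.3415, 0.0339]
tool_rot: [-3.141, 0.001, 0.147]
force: [-0.5, -0.6, -1.3]
grip_width: 0.0147
finger_force: 48.7
```

Grasp holds. I'll lift, then carry it across.

```bash
python3 -m crank '{"travel":[[0,0,3.5],[0,0,7.5],[0,0,12],[0,0,16.5],[0,0,20]],"turn":[[0,0,0],[0,0,0],[0,0,0],[0,0,0],[0,0,0]],"gripper":[1,1,1,1,1]}'
python3 -m crank '{"travel":[[0,2,0],[0,5.5,0],[0,9.5,0],[0,13.5,0],[0,17.5,0]],"turn":[[0,0,0],[0,0,0],[0,0,0],[0,0,0],[0,0,0]],"gripper":[1,1,1,1,1]}'
python3 -m crank '{"travel":[[0,4,0],[0,8,0],[0,12,0],[0,15.5,0],[0,18,0]],"turn":[[0,0,0],[0,0,0],[0,0,0],[0,0,0],[0,0,0]],"gripper":[1,1,1,1,1]}'
python3 -m crank '{"travel":[[1,1.6,0],[2.5,3.2,0],[4.5,5,0],[6,5,0],[6.4,5,0]],"turn":[[0,0,0],[0,0,0],[0,0,0],[0,0,0],[0,0,0]],"gripper":[1,1,1,1,1]}'
python3 -m crank '{"travel":[[0,0,-1],[0,0,-2.5],[0,0,-4],[0,0,-4.5],[0,0,-4.5]],"turn":[[0,0,0],[0,0,0],[0,0,0],[0,0,0],[0,0,0]],"gripper":[1,1,1,1,1]}'
python3 - <<'E'
from workcell import bot
import cv2,pickle,numpy as np
f={n:bot.grab_frame(n) for n in('scene','side','wrist')};pickle.dump(f,open('f3.pkl','wb'))
a=f['scene']['pixels'][150:260,250:365];b=f['side']['pixels'][150:260,190:305]
t=cv2.resize(np.hstack([a,b]),(800,383),interpolation=cv2.INTER_CUBIC)
w=cv2.resize(f['wrist']['pixels'][:210,140:440],(310,217))
o=np.zeros((600,800,3),np.uint8);o[:383]=t;o[383:,:310]=w;cv2.imwrite('pics/f3.png',o[...,::-1])
E
```

```text
clock: 8.9
position: [0.4274, -0.3417, 0.2374]
tool_rot: [3.14, -0.002, 0.147]
force: [0.7, -1.2, -1.3]
grip_width: 0.015
finger_force: 48.9
clock: 9.4
position: [0.4269, -0.1652, 0.2345]
tool_rot: [3.141, -0.001, 0.147]
force: [0.7, -0.3, -1.2]
grip_width: 0.0147
finger_force: 48.9
clock: 9.9
position: [0.427, 0.0155, 0.2346]
tool_rot: [3.141, -0.001, 0.149]
force: [0.0, 0.3, -0.0]
grip_width: 0.0144
finger_force: 48.9
clock: 10.4
position: [0.4922, 0.0636, 0.2342]
tool_rot: [3.142, -0.001, 0.148]
force: [0.0, 0.0, -0.1]
grip_width: 0.0147
finger_force: 49.0
clock: 10.9
position: [0.4905, 0.0629, 0.1879]
tool_rot: [3.141, 0.001, 0.147]
force: [0.3, 0.3, -1.4]
grip_width: 0.0149
finger_force: 48.9
```

View pics/f3.png

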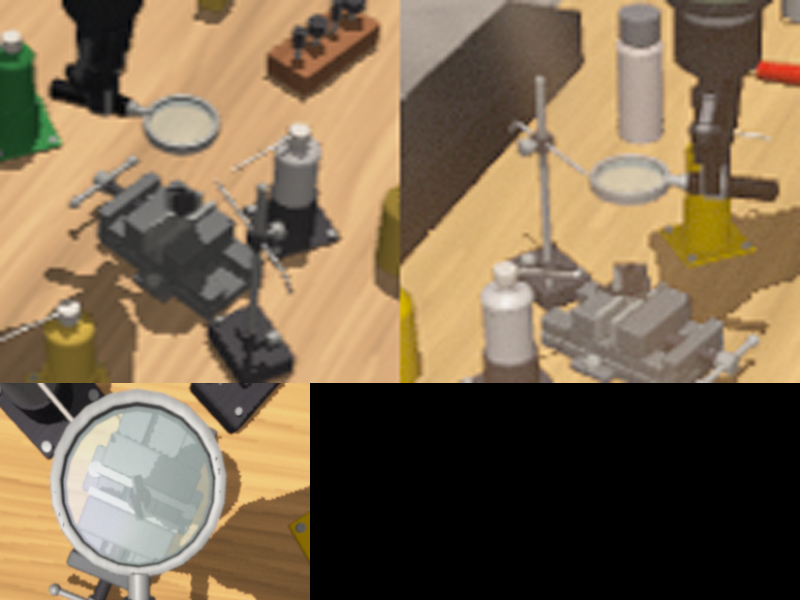

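The lens hangs over the vise with the scriber beside it. Lens centre is at scene (302.0,185.7) and side (255.8,201.5), and the bit is visible through the glass. I'll triangulate, and check level from the rim extents.

```bash
python3 - <<'E'
import pickle,numpy as np
from h import *
np.set_printoptions(precision=4,suppress=True)
f=pickle.load(open('f3.pkl','rb'));S,D,W=f['scene'],f['side'],f['wrist']
X,e=tri([S,D],[(301.7,185.4),(255.5,201.2)]);print(X,e)
wl=(140+139*300/310,482-383);wl=(140+138*.968,(482-383)*.968);print(wl)
print('tri3',tri([S,D,W],[(301.7,185.4),(255.5,201.2),wl]))
C=np.array([.4905,.0629,.1879+.0024]);ya=.146
for p in (0,-.1,.1):
    d=np.array([np.cos(ya)*np.cos(p),np.sin(ya)*np.cos(p),np.sin(p)])
    L=C+.079*d;print(p,L,proj(S,L),proj(D,L),proj(W,L))
E
```

```text
[0.5678 0.0729 0.1894] [0.00039198228858919494, 0.0003919822885894237]
(273.584, 95.832)
tri3 (array([0.5692, 0.0734, 0.1897]), [0.0010307951370169988, 0.0018251373561334933, 0.0028421022881017343])
0 [0.5687 0.0744 0.1903] [302.0315 185.0053] [254.9395 201.1564] [272.8472 103.2437]
-0.1 [0.5683 0.0743 0.1824] [301.8707 186.7043] [255.0974 203.3608] [272.923  105.1562]
0.1 [0.5683 0.0743 0.1982] [301.9653 183.2335] [255.0302 198.9668] [272.7626 103.1216]
```

```bash
python3 -m crank '{"travel":[[0.1,0.2,-0.6],[0.1,0.2,-1.3],[0.1,0.2,-2],[0.1,0.2,-2.3],[0.1,0.2,-2.4]],"turn":[[0,0,0],[0,0,0],[0,0,0],[0,0,0],[0,0,0]],"gripper":[1,1,1,1,1]}'
python3 -m crank '{"travel":[[0,0,0],[0,0,0],[0,0,0],[0,0,0],[0,0,0]],"turn":[[0,0,0],[0,0,0],[0,0,0],[0,0,0],[0,0,0]],"gripper":[1,1,1,1,1]}'
python3 - <<'E'
from workcell import bot
import cv2,pickle,numpy as np
f={n:bot.grab_frame(n) for n in('scene','side','wrist')};pickle.dump(f,open('f4.pkl','wb'))
a=f['scene']['pixels'][160:235,270:345];b=f['side']['pixels'][170:245,210:285]
t=cv2.resize(np.hstack([a,b]),(800,400),interpolation=cv2.INTER_CUBIC)
cv2.imwrite('pics/f4.png',t[...,::-1])
E
```

```text
clock: 11.55
position: [0.4921, 0.0653, 0.1637]
tool_rot: [-3.141, 0.001, 0.147]
force: [-0.3, -0.4, -1.2]
grip_width: 0.0145
finger_force: 48.9
clock: 12.05
position: [0.4924, 0.0652, 0.1644]
tool_rot: [3.142, -0.0, 0.147]
force: [-0.6, 0.5, -1.0]
grip_width: 0.015
finger_force: 48.9
```

View pics/f4.png

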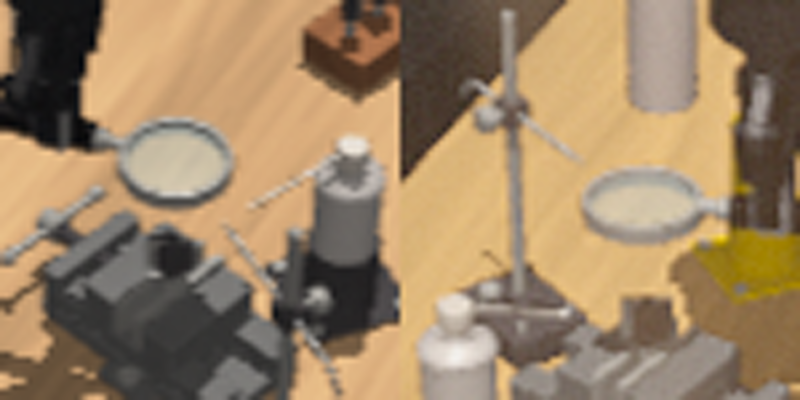

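Scene: lens (302.8,190.2), tip (312.7,202.7). Side: lens (255.6,208.6), tip (243.8,200.0). There is clear space between the lens and the scriber. I'll check the heights.

```bash
python3 - <<'E'
import pickle,numpy as np
from h import *
f=pickle.load(open('f4.pkl','rb'));S,D=f['scene'],f['side']
print(tri([S,D],[(302.4,189.8),(255.2,208.2)]),tri([S,D],[(312.3,202.3),(243.5,199.7)]))
E
```

```text
(array([0.56821436, 0.076782  , 0.16615953]), [0.0009535374264624246, 0.000953537426462397]) (array([0.62285558, 0.04164216, 0.16640219]), [0.0014657062865466462, 0.0014657062865468303])
```

Lens and scriber tip agree in height to under 1 mm, and the lens is centred over the bit. Handing in.

```bash
python3 -c "
from workcell import bot
print(bot.job_done())"
```

```text
the job is handed in; nothing more can be done
None
```

I pressed the nozzle cap fully down and let it up, picked the loupe up by its handle, and handed in holding it level over the bit; by camera the lens was about 2 mm off the bit's axis and within 1 mm of the scriber tip's height, but the hand-in gave no verdict.

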